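# Put the food-processor attachments away in their fitted trays

## Robot

A 6-joint arm with a two-finger parallel gripper is mounted at the origin on the work surface. World frame = base frame: x ahead of the robot, y to its left, z up, the work surface at z = 0. Lengths are in m, angles in rad, forces in N, time in s.
With the tool pointing down it reaches from about 0.35 to 0.775 m from the base axis. Payload 5.5 kg.
Tool frame: the origin (TCP) lies midway between the tips of the shut fingers; the grasp point (between the pads) lies grip_point_offset behind it (grip_point_offset is the distance from the TCP to the grasp point, in m); z points along the fingers, y is the direction in which the jaws open and shut (so a half turn about z gives the same grasp; the last joint's range is limited). The gripper opens to 85 mm and grips with 20 to 120 N. Pads are 22 mm wide; open, the fingers measure 114 mm over their backs; the gripper's body (76 mm by 85 mm) begins 54 mm behind the grasp point. The pads swing forward as they close: fully open they stand 13 mm farther back than shut.
Start: joints at [0.987, 0.313, 0.046, 1.304, 0, 1.431], TCP at [0.247, 0.519, 0.205] pointing down, gripper open.
Joint ranges: [-2.76, 2.76], [-0.86, 1.69], [-1.03, 1.26], [-2.2, 2.34], [-1.47, 1.5], [-3.14, 3.14]. Speed limits (rad/s): [2.57, 2.57, 3.14, 3.14, 3.14, 3.14].

## Interface

Orientations are given as a unit quaternion [w, x, y, z].
In Python, from workcell import * gives the robot as it stands.
- The arm moves only by the tool send_rows, never from a script. Its argument "series" is one flat list of numbers, 7 for each row, row after row: the shift along the tool's x, y, z in cm, then the turn, a rotation vector about the tool's x, y, z in degrees, then the opening, from 0 (shut) to 1 (fully open). A call has 1 to 10 rows; each row is the pose to reach, as a shift and turn from the pose commanded when the call began, along the tool's axes at that moment; what a row does not reach only later rows make up. A row lasts 1/12 s, in which the tool goes at most 41.7 mm and 7.16 degrees, less where a joint would pass 70% of its speed; a pose out of reach is approached as far as the arm can. A call with a gripper value outside its range is refused whole. The fingers move at their own pace and stop on an object; "newtons" is the grip in N (left out, the last holds). Time passes only in rows, so rows that repeat a pose let the fingers close. It gives the time, the measured TCP pose, the force and the opening at its end, in the units of the state.
- get_state(): the state, without advancing time (a new reading comes with each control period).
- read_camera(name): name is "side" or "top" or "wrist"; returns the picture (384x512x3 uint8, blue, green, red); there is no depth.
- camera_info(name): a dict with "K" (3x3 intrinsics, pixels), "xyz" and "attitude" of the camera in the world. Camera axes: x right, y down, z forward; pixel columns grow to the right and rows downward; lengths in m; the calibration is good to about 2 mm. A picture is of the moment at which its call begins: read the wrist's pose just before it. camera_info takes no time and is no camera call; for the wrist camera it gives the pose at the moment of the call.
- hand_in(): hands the job in, once; it reports no verdict.
Trained networks look in the newest picture that a camera, given by its name, has taken for a name from the list of things; names that differ only in an ending like _2 or _b are one class to them, and where a whole thing is asked for, a point or a joint stands for the part that bears it (a point fixed in the world has none). Each returns a list of dicts, best first, with "p" (0 to 1); they miss things now and then, are a little off and sometimes report something else, mostly with a low value. They report only what shows in the picture. A call takes as long as a camera call. They do not tell look-alikes from the thing itself.
- silhouettes(camera, label): "pixels" (384x512 bool, what is visible of it) and "box" ([left, top, width, height] in pixels, round what is visible of it).
The state is a dict: "clock": time; "joint_pos": joint angles; "qvel": joint speeds; "tau": joint torques, N m; "tcp_pos": TCP position; "orientation": TCP orientation; "wrist_force": force on the tool from outside, world axes, zero at the start; "ft_torque": the same for the moment, N m; "finger_gap": finger opening in m.
Only numpy, scipy, OpenCV 4.12 (cv2) and the standard library are available. Lean on these libraries where they do the work, as an engineer would, in place of code of your own. Each camera call takes 0.05 s, during which the arm holds its last target. There are 200 camera calls.

## Task

Put the four food-processor attachments away, each in the white tray shaped for it: the slicing disc in the large round tray, the chopping blade in the long rectangular one, the food pusher in the oval one and the drive stem in the small round one. Each must end upright, resting flat on the floor of its tray inside the rim, and let go. Leave the glass bowl and the steel tin standing where they are.

Things in the scene. Friction and masses are not known exactly. Their poses are not given: they have to be found in the camera images.
- disc_grip (a point): Slicing disc: flat steel disc, 100 mm in diameter and 8 mm thick, lying flat, with a black round hub 28 mm in diameter standing up from its centre to 56 mm above its underside. Point: on the hub's axis, 40 mm above the underside, the place to grip. z up along the hub.
- blade_grip (a point): Chopping blade: black round hub (28 mm in diameter, 34 mm in its lowest 12 mm) 64 mm high, with two flat steel wings reaching 52 mm from the axis along +x and -x, 104 mm over all and 34 mm wide, all wings below 16 mm. Point: on the hub's axis, 46 mm above its underside, the place to grip. x along the wings, z up.
- pusher_center (a point): Food pusher: upright white plastic block of oval section (straight sides, round ends), 60 mm long, 40 mm wide, 70 mm high, grey inset on top. Point: its centre, 35 mm above its underside. x along its 60 mm length, y across its 40 mm width, z up.
- stem_center (a point): Drive stem: upright grey plastic post 24 mm in diameter on a round foot 34 mm in diameter and 16 mm high; about 72 mm high in all. Point: on its axis, 35 mm above its underside; z up.
- disc_floor (a point): Large round tray, for the slicing disc: inside 116 mm in diameter. Fixed white tray, 4 mm floor, 4 mm wall, rim 14 mm above the counter; point: centre of the top of the tray's floor, 4 mm above the counter. 
- blade_floor (a point): Long rectangular tray, for the chopping blade: inside 116 mm along x by 50 mm along y. Fixed white tray, 4 mm floor, 4 mm wall, rim 14 mm above the counter; point: centre of the top of the tray's floor, 4 mm above the counter. 
- pusher_floor (a point): Oval tray (straight sides, round ends), for the food pusher: inside 76 mm along x by 56 mm along y. Fixed white tray, 4 mm floor, 4 mm wall, rim 14 mm above the counter; point: centre of the top of the tray's floor, 4 mm above the counter. 
- stem_floor (a point): Small round tray, for the drive stem: inside 50 mm in diameter. Fixed white tray, 4 mm floor, 4 mm wall, rim 14 mm above the counter; point: centre of the top of the tray's floor, 4 mm above the counter. 
- bowl_center (a point): Bystander: clear glass bowl, 96 mm across the rim, 45 mm high, standing among the attachments; point: on its axis, half-way up.
- tin_center (a point): Bystander: round steel tin with a dark lid, 62 mm in diameter, 64 mm high, standing among the trays; point: its centre.
There are look-alikes about, which are no part of the job. What is shaped like the part that bears blade_grip but green or red is not meant.

How it is judged:
By the outcome, as a careful person would: the job done as asked, in the order asked, and still so for the second after the job is handed in, with the robot touching nothing.
It also fails if it takes over 128 s, if anything falls off the work surface, if the arm or the gripper's body presses on something with over 40 N, if the wrist force passes 120 N, or if a joint passes its speed limit or range.

## Working session

There is one attempt and no reset: what is moved stays moved. The work goes in short steps, Python scripts to look and compute and a tool call to move; the robot and the scene stay as the last step left them, time stands still between calls to the robot, and variables do not carry over. Pictures are saved under pics/ and viewed, about 12 in all and at most 16, crops included, and the job is handed in when it is done.

Besides the shell and the picture viewer there is one more tool, called after "Request:" by a JSON object that holds its "fn" and its "kwargs", one argument or row to a line. send_rows: Moves the arm, as the interface text tells. Its arguments: {"type":"object","properties":{"series":{"type":"array"},"newtons":{"type":"number"}},"required":["series"]}

```bash
ls; mkdir -p pics
python3 - <<'E'
from workcell import *
import cv2,numpy as np
s=get_state();print({k:np.round(v,3) if not isinstance(v,str) else v for k,v in s.items()})
import workcell;print([n for n in dir(workcell) if not n.startswith('_')])
for c in("top","side"):
    cv2.imwrite(f"pics/{c}0.png",read_camera(c));i=camera_info(c);print(c,i)
print(camera_info("wrist"))
E
```

```text
pics
{'clock': np.float64(0.0), 'joint_pos': array([ 0.987,  0.314,  0.045,  1.304, -0.   ,  1.431]), 'qvel': array([-0.   , -0.001, -0.001,  0.   ,  0.001, -0.001]), 'tau': array([ 2.0000e-03, -4.8062e+01,  2.9854e+01,  1.9000e-02,  0.0000e+00,
       -0.0000e+00]), 'tcp_pos': array([0.247, 0.519, 0.204]), 'orientation': array([-0.   ,  0.22 ,  0.975, -0.001]), 'wrist_force': array([ 0.199, -0.399,  0.383]), 'ft_torque': array([-0.042, -0.007,  0.055]), 'finger_gap': np.float64(0.085)}
['MotionError', 'camera_info', 'get_state', 'grip_point_offset', 'hand_in', 'read_camera', 'silhouettes']
top {'K': array([[435.25571462,   0.        , 252.17420298],
       [  0.        , 435.25571462, 194.81427255],
       [  0.        ,   0.        ,   1.        ]]), 'xyz': array([ 0.31520758, -0.01810136,  1.01940799]), 'attitude': array([-0.05460831,  0.70649844, -0.70397617,  0.04791077])}
side {'K': array([[484.46823838,   0.        , 256.12932343],
       [  0.        , 484.46823838, 193.31267773],
       [  0.        ,   0.        ,   1.        ]]), 'xyz': array([-0.04939282, -0.61772153,  0.81957443]), 'attitude': array([-0.36691791,  0.86373075, -0.32192517,  0.12531807])}
{'K': array([[274.66370368,   0.        , 255.94790805],
       [  0.        , 274.66370368, 193.90045235],
       [  0.        ,   0.        ,   1.        ]]), 'xyz': array([0.18029913, 0.55264489, 0.37387397]), 'attitude': array([0.12211073, 0.83647409, 0.52868629, 0.07675196])}
```

View pics/top0.png

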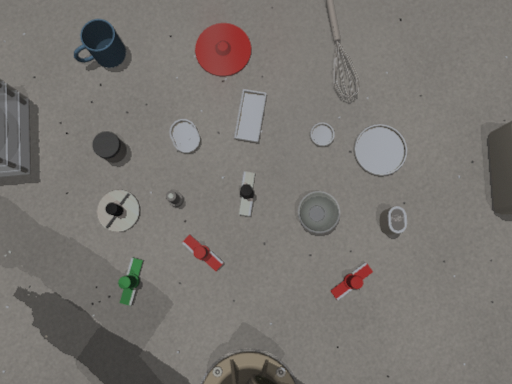

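View pics/side0.png

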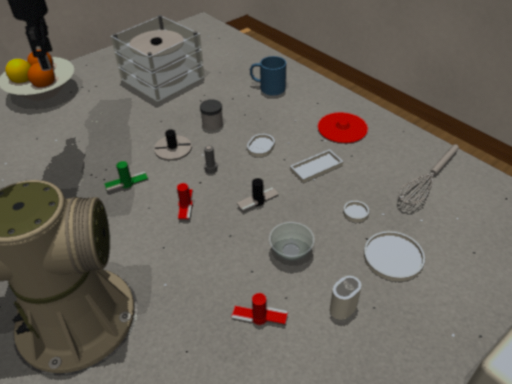

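```bash
cat > h.py <<'E'
from workcell import *
import cv2,numpy as np
from scipy.spatial.transform import Rotation as R
def rot(q): return R.from_quat(np.r_[q[1:],q[0]])
def ray(ci,uv,z):
    uv=np.atleast_2d(uv).astype(float)
    d=np.c_[uv,np.ones(len(uv))]@np.linalg.inv(ci["K"]).T
    d=rot(ci["attitude"]).apply(d); o=np.array(ci["xyz"])
    return o+d*((z-o[2])/d[:,2])[:,None]
def proj(ci,P):
    c=rot(ci["attitude"]).inv().apply(np.atleast_2d(P)-ci["xyz"])@ci["K"].T
    return c[:,:2]/c[:,2:]
E
python3 - <<'E'
from h import *
import pickle
L=["disc_grip","blade_grip","pusher_center","stem_center","disc_floor","blade_floor","pusher_floor","stem_floor","bowl_center","tin_center"]
out={}
for c in("top","side"):
    ci=camera_info(c)
    for l in L:
        r=silhouettes(c,l); out[c,l]=r
        for x in r[:4]:
            if x["p"]<.15: continue
            v,u=np.nonzero(x["pixels"]);P=ray(ci,[u.mean(),v.mean()],0.0)[0]
            print(c,l,round(x["p"],2),x["box"],len(u),(round(u.mean()),round(v.mean())),"z0",P[:2].round(3))
pickle.dump(out,open("sil.pkl","wb"));print(grip_point_offset)
E
```

```text
top disc_grip 0.8 [97.7, 190.1, 40.8, 40.9] 1432 (118, 210) z0 [0.426 0.308]
top blade_grip 0.88 [120.6, 257.2, 21.6, 47.2] 609 (130, 281) z0 [0.263 0.272]
top blade_grip 0.64 [236.2, 172.7, 21.2, 43.2] 529 (247, 193) z0 [0.468 0.005]
top blade_grip 0.64 [329.4, 263.1, 44.2, 34.9] 620 (352, 281) z0 [ 0.265 -0.238]
top blade_grip 0.6 [182.0, 233.4, 38.6, 34.1] 553 (203, 252) z0 [0.329 0.107]
top pusher_center 0.63 [379.1, 206.6, 26.2, 26.6] 657 (393, 220) z0 [ 0.406 -0.338]
top stem_center 0.66 [167.1, 191.9, 14.4, 14.3] 210 (175, 198) z0 [0.456 0.176]
top disc_floor 0.67 [355.2, 122.6, 51.7, 54.5] 2162 (380, 149) z0 [ 0.575 -0.314]
top blade_floor 0.63 [234.0, 90.4, 33.6, 54.8] 1254 (250, 115) z0 [ 0.659 -0.003]
top pusher_floor 0.81 [169.3, 118.4, 35.2, 37.7] 836 (185, 136) z0 [0.609 0.155]
top stem_floor 0.81 [310.9, 123.8, 23.6, 25.5] 459 (322, 134) z0 [ 0.612 -0.175]
top bowl_center 0.57 [296.9, 190.6, 39.8, 44.3] 1414 (319, 211) z0 [ 0.426 -0.165]
top tin_center 0.66 [94.5, 130.7, 30.4, 33.3] 788 (109, 146) z0 [0.581 0.337]
side disc_grip 0.73 [156.2, 129.9, 33.9, 35.9] 815 (172
[... 558 characters left out ...]
 25.2] 284 (210, 161) z0 [0.47  0.202]
side disc_floor 0.72 [363.3, 231.3, 62.9, 48.8] 2361 (394, 256) z0 [ 0.578 -0.309]
side blade_floor 0.97 [293.3, 149.5, 50.8, 32.3] 930 (316, 166) z0 [0.66  0.005]
side pusher_floor 0.71 [248.4, 131.6, 23.9, 23.6] 504 (261, 145) z0 [0.611 0.163]
side stem_floor 0.79 [342.2, 198.8, 27.1, 22.6] 423 (356, 211) z0 [ 0.616 -0.169]
side bowl_center 0.98 [269.2, 223.5, 43.6, 38.0] 1340 (291, 240) z0 [ 0.444 -0.133]
side bowl_center 0.3 [239.2, 179.6, 36.8, 29.5] 552 (259, 195) z0 [0.482 0.023]
side tin_center 0.74 [200.3, 101.7, 23.7, 30.2] 561 (212, 114) z0 [0.597 0.367]
side tin_center 0.23 [364.2, 233.4, 64.5, 50.0] 2429 (394, 256) z0 [ 0.578 -0.308]
0.0187
```

Blade candidates in the top view are green (130,281), red (203,252), red (352,281) and grey/steel with a black hub (247,193). The steel one at (247,193) fits the description. Next I'll fit the object models to the masks in both cameras and confirm the blade in a crop.

```bash
cat > fit.py <<'E'
from h import *
from scipy.optimize import minimize
t=np.linspace(0,2*np.pi,40,endpoint=False)
def cyl(r,z0,z1,l=0):  # stadium: l = half straight length
    x=r*np.cos(t)+l*np.sign(np.cos(t)); y=r*np.sin(t)
    return np.vstack([np.c_[x,y,0*t+z] for z in(z0,z1)])
def box(a,b,z0,z1): return np.array([[x,y,z] for x in(-a,a) for y in(-b,b) for z in(z0,z1)])
M={"disc_grip":[cyl(.05,0,.008),cyl(.014,0,.056)],
"blade_grip":[cyl(.017,0,.012),cyl(.014,0,.064),box(.052,.017,.002,.014)],
"pusher_center":[cyl(.02,0,.07,.01)],"stem_center":[cyl(.017,0,.016),cyl(.012,0,.072)],
"disc_floor":[cyl(.062,0,.014)],"blade_floor":[box(.062,.029,0,.014)],
"pusher_floor":[cyl(.032,0,.014,.01)],"stem_floor":[cyl(.029,0,.014)],
"bowl_center":[cyl(.048,.04,.045),cyl(.03,0,.045)],"tin_center":[cyl(.031,0,.064)]}
YAW=("blade_grip","pusher_center","blade_floor","pusher_floor")
S=4
def render(ci,label,p,off=0):
    im=np.zeros((384*S,512*S),np.uint8)
    r=R.from_euler("z",p[2])
    for V in M[label]:
        uv=proj(ci,r.apply(V)+[p[0],p[1],off])
        cv2.fillConvexPoly(im,cv2.convexHull(((uv+.5)*S).astype(np.float32)).round().astype(int),255)
    return cv2.resize(im,(512,384),interpolation=cv2.INTER_AREA)/255.
def fit(label,views,p0,off=0):
    views=[(ci,cv2.GaussianBlur(m.astype(float),(0,0),1)) for ci,m in views]
    def cost(p):
        return sum(((cv2.GaussianBlur(render(ci,label,p,off),(0,0),1)-m)**2).sum()/m.sum() for ci,m in views)
    best=None
    for y in (np.arange(0,np.pi,np.pi/6) if label in YAW else [0]):
        q=np.r_[p0,y]
        s=np.array([q,q+[.01,0,0],q+[0,.01,0],q+[0,0,.3 if label in YAW else 0]])
        if label not in YAW:
            r=minimize(lambda z:cost(np.r_[z,0]),p0,method="Nelder-Mead",options=dict(initial_simplex=s[:3,:2],xatol=2e-4,fatol=1e-4,maxiter=70)); r.x=np.r_[r.x,0]
        else: r=minimize(cost,q,method="Nelder-Mead",options=dict(initial_simplex=s,xatol=2e-4,fatol=1e-4,maxiter=80))
        if best is None or r.fun<best.fun: best=r
    return best.x,best.fun
E
python3 - <<'E'
from fit import *
import pickle
o=pickle.load(open("sil.pkl","rb"))
ci={c:camera_info(c) for c in("top","side")}
res={}
for l in M:
    k={"top":0,"side":0}
    if l=="blade_grip": k={"top":1,"side":1}
    v={c:(ci[c],o[c,l][k[c]]["pixels"]) for c in k}
    vv,u=np.nonzero(v["top"][1]); p0=ray(ci["top"],[u.mean(),vv.mean()],.02)[0][:2]
    for n,w in(("both",list(v.values())),("top",[v["top"]]),("side",[v["side"]])):
        x,f=fit(l,w,p0); print(l,n,(x[:2]*1000).round(1),np.degrees(x[2]).round(1)%180,round(f,3))
        if n=="both":res[l]=x
pickle.dump(res,open("res.pkl","wb"))
a=cv2.imread("pics/top0.png")[150:330,90:390]
cv2.imwrite("pics/crop.png",cv2.resize(a,None,fx=2.6,fy=2.6,interpolation=cv2.INTER_CUBIC))
E
```

```text
disc_grip both [425.5 307.8] 0.0 0.03
disc_grip top [426.2 306.2] 0.0 0.003
disc_grip side [424.9 310.7] 0.0 0.013
blade_grip both [466.8   6.5] 175.4 0.201
blade_grip top [467.1   4.6] 176.0 0.091
blade_grip side [467.5   8.6] 173.3 0.085
pusher_center both [ 401.4 -324. ] 178.4 0.027
pusher_center top [ 402.5 -325.8] 179.5 0.003
pusher_center side [ 400.7 -322.9] 177.3 0.004
stem_center both [451.4 171.7] 0.0 0.064
stem_center top [452.5 171.2] 0.0 0.011
stem_center side [450.3 172.5] 0.0 0.036
disc_floor both [ 573.6 -310.2] 0.0 0.015
disc_floor top [ 573.8 -311.4] 0.0 0.003
disc_floor side [ 574.  -308.8] 0.0 0.006
blade_floor both [656.4  -1. ] 170.7 0.022
blade_floor top [657.6  -2.4] 170.4 0.002
blade_floor side [656.   1.] 170.7 0.006
pusher_floor both [606.7 155.5] 27.5 0.029
pusher_floor top [606.8 153.7] 30.2 0.004
pusher_floor side [606.6 158. ] 23.8 0.002
stem_floor both [ 610.3 -173. ] 0.0 0.053
stem_floor top [ 610.3 -173.6] 0.0 0.014
stem_floor side [ 610.3 -171.7] 0.0 0.032
bowl_center both [ 421.5 -156.2] 0.0 0.053
bowl_center top [ 421.8 -158.4] 0.0 0.004
bowl_center side [ 422.1 -154.2] 0.0 0.03
tin_center both [571.8 326.2] 0.0 0.079
tin_center top [572.1 325.2] 0.0 0.018
tin_center side [571.7 328.5] 0.0 0.048
```

View pics/crop.png

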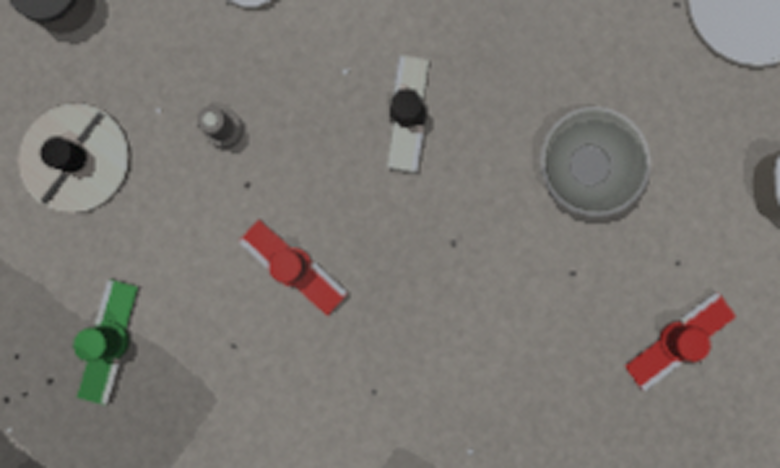

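The picture agrees: the blade is the steel-winged, black-hubbed part at crop (408,108); the red and green ones are look-alikes. The fits match the known sizes, and the two cameras agree within ±2 mm. I'll move above the disc first.

```bash
cat > go.py <<'E'
from h import *
def d(x,y,z,phi=None,frm=None):
    """cm shift in tool axes, and turn deg about tool z so that tool y has world angle phi (mod 180)"""
    s=get_state(); r=rot(s["orientation"]); m=r.as_matrix()
    sh=r.inv().apply(np.array([x,y,z])-s["tcp_pos"])*100
    cur=np.degrees(np.arctan2(m[1,1],m[0,1]))
    tilt=r.inv().as_rotvec() if 0 else np.degrees(np.arccos(-m[2,2]))
    turn=0 if phi is None else -((phi-cur+90)%180-90)
    print("t",round(float(s["clock"]),2),"tcp",s["tcp_pos"].round(4),"phi",cur.round(1),"tilt",tilt.round(2),"gap",round(float(s["finger_gap"]),4),"F",s["wrist_force"].round(1),"j6",s["joint_pos"][5].round(2),"-> shift cm",sh.round(2),"turn z",round(turn,1))
E
python3 -c "
from go import *
d(.4255,.3078,.13)"
```

```text
t 1.1 tcp [0.2469 0.5193 0.2049] phi 64.6 tilt 0.01 gap 0.0857 F [ 0.2 -0.5 -0. ] j6 1.43 -> shift cm [-25.21 -11.44   7.49] turn z 0
```

Request:
{"fn": "send_rows", "kwargs": {
  "series": [-25.2, -11.4, 4, 0, 0, 0, 1, -25.2, -11.4, 4, 0, 0, 0, 1, -25.2, -11.4, 4, 0, 0, 0, 1, -25.2, -11.4, 4, 0, 0, 0, 1, -25.2, -11.4, 4, 0, 0, 0, 1, -25.2, -11.4, 4, 0, 0, 0, 1, -25.2, -11.4, 7.5, 0, 0, 0, 1, -25.2, -11.4, 7.5, 0, 0, 0, 1, -25.2, -11.4, 7.5, 0, 0, 0, 1, -25.2, -11.4, 7.5, 0, 0, 0, 1],
  "newtons": 40
}}

```text
clock: 1.93
tcp_pos: [0.4251, 0.3082, 0.1299]
orientation: [-0.001, 0.22, 0.975, -0.0]
wrist_force: [0.8, -0.1, -0.2]
finger_gap: 0.0855
```

```bash
cat > near.py <<'E'
import sys
from fit import *
from go import d
def near(label,p0,off=0,name=None):
    ci=camera_info("wrist"); im=read_camera("wrist")
    x=None
    for q in silhouettes("wrist",label):
        if q["p"]<.3: continue
        x,f=fit(label,[(ci,q["pixels"])],np.array(p0),off)
        print(label,q["p"],np.round(q["box"]),(x[:2]*1000).round(1),np.degrees(x[2]).round(1)%180,round(f,3))
    if name: cv2.imwrite(f"pics/{name}.png",im)
E
python3 -c "
from near import *
near('disc_grip',[.4255,.3078],0,'w1')
d(.4255,.3078,.02)"
```

```text
disc_grip 0.71 [214. 139.  92.  89.] [425.9 311.7] 0.0 0.002
t 2.03 tcp [0.4255 0.3095 0.1311] phi 64.7 tilt 0.1 gap 0.0856 F [-0.2  0.8 -0.1] j6 0.92 -> shift cm [-0.06 -0.17 11.11] turn z 0
```

View pics/w1.png

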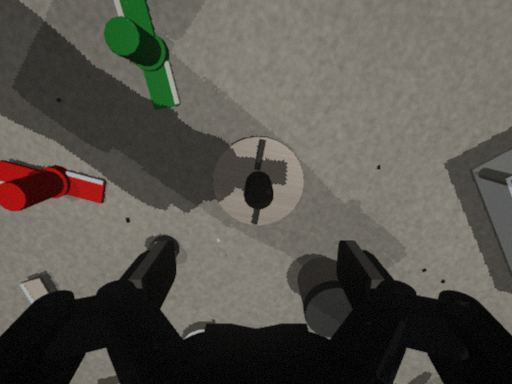

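The disc sits at (258,180) in the wrist view, with its hub between the fingers. The wrist fit and the earlier fit agree within 4 mm along the jaw direction, so I'll go down and grip.

Request:
{"fn": "send_rows", "kwargs": {
  "series": [0, 0, 4, 0, 0, 0, 1, 0, 0, 7, 0, 0, 0, 1, 0, 0, 9, 0, 0, 0, 1, 0, 0, 10.2, 0, 0, 0, 1, 0, 0, 11, 0, 0, 0, 1, 0, 0, 11, 0, 0, 0, 1, 0, 0, 11, 0, 0, 0, 1, 0, 0, 11, 0, 0, 0, 0, 0, 0, 11, 0, 0, 0, 0, 0, 0, 11, 0, 0, 0, 0]
}}

```text
clock: 2.87
tcp_pos: [0.4264, 0.3087, 0.0211]
orientation: [0.001, 0.22, 0.975, 0.001]
wrist_force: [0.3, 0.6, 0.3]
finger_gap: 0.0517
```

Request:
{"fn": "send_rows", "kwargs": {
  "series": [0, 0, 0, 0, 0, 0, 0, 0, 0, 0, 0, 0, 0, 0, 0, 0, 0, 0, 0, 0, 0, 0, 0, 0, 0, 0, 0, 0, 0, 0, 0, 0, 0, 0, 0, 0, 0, 0, 0, 0, 0, 0]
}}

```text
clock: 3.37
tcp_pos: [0.4261, 0.3084, 0.0207]
orientation: [0.001, 0.22, 0.975, 0.0]
wrist_force: [-0.5, 0.3, 5.5]
finger_gap: 0.026
```

```bash
python3 -c "
from go import *
d(.5736,-.3102,.17)"
```

```text
t 3.37 tcp [0.4261 0.3084 0.0207] phi 64.6 tilt 0.08 gap 0.026 F [-0.5  0.3  5.5] j6 0.92 -> shift cm [-39.9  -49.51 -14.96] turn z 0
```

Request:
{"fn": "send_rows", "kwargs": {
  "series": [0, 0, -3, 0, 0, 0, 0, 0, 0, -6, 0, 0, 0, 0, 0, 0, -9, 0, 0, 0, 0, 0, 0, -12, 0, 0, 0, 0, 0, 0, -15, 0, 0, 0, 0, -2, -2.5, -15, 0, 0, 0, 0, -5, -6.2, -15, 0, 0, 0, 0, -7, -8.7, -15, 0, 0, 0, 0, -9, -11.2, -15, 0, 0, 0, 0, -11, -13.6, -15, 0, 0, 0, 0]
}}

```text
clock: 4.2
tcp_pos: [0.4662, 0.1363, 0.1697]
orientation: [-0.0, 0.22, 0.975, -0.0]
wrist_force: [0.2, -0.1, -1.6]
finger_gap: 0.0255
```

```bash
python3 -c "
from go import *
d(.5736,-.3102,.17)"
```

```text
t 4.2 tcp [0.4662 0.1363 0.1697] phi 64.6 tilt 0.02 gap 0.0255 F [ 0.2 -0.1 -1.6] j6 0.56 -> shift cm [-2.888e+01 -3.571e+01 -3.000e-02] turn z 0
```

Request:
{"fn": "send_rows", "kwargs": {
  "series": [-2, -2.5, 0, 0, 0, 0, 0, -4.2, -5.2, 0, 0, 0, 0, 0, -6.4, -7.9, 0, 0, 0, 0, 0, -8.6, -10.6, 0, 0, 0, 0, 0, -10.8, -13.4, 0, 0, 0, 0, 0, -13, -16.1, 0, 0, 0, 0, 0, -15.2, -18.8, 0, 0, 0, 0, 0, -17.4, -21.5, 0, 0, 0, 0, 0, -19.6, -24.2, 0, 0, 0, 0, 0, -21.8, -27, 0, 0, 0, 0, 0]
}}

```text
clock: 5.03
tcp_pos: [0.5472, -0.201, 0.1694]
orientation: [-0.0, 0.22, 0.975, 0.0]
wrist_force: [0.3, -0.7, -0.9]
finger_gap: 0.0257
```

Request:
{"fn": "send_rows", "kwargs": {
  "series": [-2.2, -2.7, 0, 0, 0, 0, 0, -4.4, -5.4, 0, 0, 0, 0, 0, -5.9, -7.3, 0, 0, 0, 0, 0, -6.7, -8.3, 0, 0, 0, 0, 0, -7.1, -8.7, 2, 0, 0, 0, 0, -7.1, -8.7, 4, 0, 0, 0, 0, -7.1, -8.7, 6, 0, 0, 0, 0, -7.1, -8.7, 8, 0, 0, 0, 0, -7.1, -8.7, 8, 0, 0, 0, 0, -7.1, -8.7, 8, 0, 0, 0, 0]
}}

```text
clock: 5.87
tcp_pos: [0.5729, -0.3076, 0.0883]
orientation: [-0.002, 0.22, 0.975, 0.001]
wrist_force: [0.6, 0.6, -0.7]
finger_gap: 0.0258
```

```bash
python3 -c "
from near import *
near('disc_floor',[.5736,-.3102],0,'w2')
s=get_state()
near('disc_grip',s['tcp_pos'][:2],s['tcp_pos'][2]-.0207)
d(.5736,-.3102,.0255)"
```

```text
disc_floor 0.98 [189. 125. 131.  69.] [ 571.1 -306.5] 0.0 4.097
disc_grip 0.83 [185. 150. 143. 131.] [ 573.4 -306.7] 0.0 0.144
disc_grip 0.73 [85.  0. 96. 53.] [ 759.4 -537.5] 0.0 0.974
t 6.07 tcp [ 0.5752 -0.309   0.0917] phi 64.6 tilt 0.16 gap 0.0255 F [-0.  -0.6 -1.2] j6 -0.17 -> shift cm [ 0.11 -0.17  6.61] turn z 0
```

View pics/w2.png

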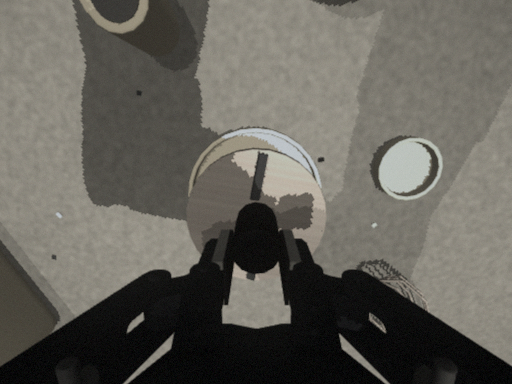

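The disc is held flat at (257,215) in front of the tray, whose top arc is at v≈127 and sides at u≈190 to 322. I'll compare that with the projected tray model.

```bash
python3 -c "
from near import *
ci=camera_info('wrist')
for p in [(.5736,-.3102),(.5736,-.3062),(.5776,-.3102)]:
    m=np.argwhere(render(ci,'disc_floor',[*p,0])>.5); print(p,m.min(0)[::-1],m.max(0)[::-1])
d(.5736,-.3102,.0255)"
```

```text
(0.5736, -0.3102) [186 125] [318 252]
(0.5736, -0.3062) [190 123] [322 251]
(0.5776, -0.3102) [188 129] [319 256]
t 6.07 tcp [ 0.5752 -0.309   0.0917] phi 64.6 tilt 0.16 gap 0.0255 F [-0.  -0.6 -1.2] j6 -0.17 -> shift cm [ 0.11 -0.17  6.61] turn z 0
```

Request:
{"fn": "send_rows", "kwargs": {
  "series": [0, 0, 2, 0, 0, 0, 0, 0, 0, 4, 0, 0, 0, 0, 0, 0, 5, 0, 0, 0, 0, 0, 0, 5.6, 0, 0, 0, 0, 0, 0, 6, 0, 0, 0, 0, 0, 0, 6.3, 0, 0, 0, 0, 0, 0, 6.4, 0, 0, 0, 0, 0, 0, 6.4, 0, 0, 0, 0, 0, 0, 6.4, 0, 0, 0, 0, 0, 0, 6.4, 0, 0, 0, 0]
}}

```text
clock: 6.9
tcp_pos: [0.5747, -0.3087, 0.0266]
orientation: [0.001, 0.22, 0.975, -0.0]
wrist_force: [0.5, -0.1, -2.3]
finger_gap: 0.0256
```

Request:
{"fn": "send_rows", "kwargs": {
  "series": [0, 0, 0, 0, 0, 0, 0.4, 0, 0, 0, 0, 0, 0, 0.5, 0, 0, 0, 0, 0, 0, 0.8, 0, 0, 0, 0, 0, 0, 0.8, 0, 0, -3, 0, 0, 0, 0.8, 0, 0, -6, 0, 0, 0, 1, 0, 0, -9, 0, 0, 0, 1, 0, 0, -12, 0, 0, 0, 1, 0, 0, -13, 0, 0, 0, 1, 0, 0, -13, 0, 0, 0, 1]
}}

```text
clock: 7.73
tcp_pos: [0.5762, -0.3097, 0.1598]
orientation: [0.003, 0.22, 0.975, -0.001]
wrist_force: [0.6, 0.2, -0.8]
finger_gap: 0.0852
```

```bash
python3 -c "
from near import *
near('disc_floor',[.5736,-.3102],0,'w3')
near('disc_grip',[.5736,-.3102],.004)
d(.4668,.006,.16,85.4)"
```

```text
disc_floor 0.62 [204. 117. 101. 106.] [ 572.3 -307.3] 0.0 1.72
disc_grip 0.97 [211. 134.  86.  84.] [ 573.2 -307. ] 0.0 0.006
t 7.93 tcp [ 0.5732 -0.3077  0.1536] phi 64.6 tilt 0.2 gap 0.0853 F [ 0.7 -0.4 -1.2] j6 -0.17 -> shift cm [23.08 23.76 -0.55] turn z -20.8
```

View pics/w3.png

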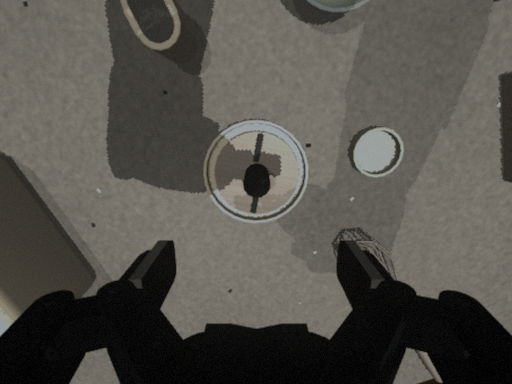

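The disc lies inside the tray rim, centred at (256,171). Next is the blade.

Request:
{"fn": "send_rows", "kwargs": {
  "series": [2.5, 2.5, 0, 0, 0, -3, 1, 5, 5, 0, 0, 0, -6, 1, 7.5, 7.8, 0, 0, 0, -9, 1, 10, 10.3, 0, 0, 0, -12, 1, 12.6, 13, 0, 0, 0, -15, 1, 15.2, 15.7, 0, 0, 0, -18, 1, 17.8, 18.3, 0, 0, 0, -20.8, 1, 20.4, 21, 0, 0, 0, -20.8, 1, 22.4, 23.1, 0, 0, 0, -20.8, 1, 23.1, 23.8, 1, 0, 0, -20.8, 1]
}}

```text
clock: 8.77
tcp_pos: [0.4656, 0.0091, 0.1455]
orientation: [-0.001, 0.039, 0.999, 0.001]
wrist_force: [-0.1, 0.5, -0.0]
finger_gap: 0.0855
```

Request:
{"fn": "send_rows", "kwargs": {
  "series": [0, 0, 1.5, 0, 0, 0, 1, 0, 0, 2, 0, 0, 0, 1, 0, 0, 2, 0, 0, 0, 1, 0, 0, 2, 0, 0, 0, 1]
}}

```text
clock: 9.1
tcp_pos: [0.4671, 0.0056, 0.125]
orientation: [-0.001, 0.041, 0.999, 0.0]
wrist_force: [0.0, -0.3, 0.3]
finger_gap: 0.0856
```

```bash
python3 -c "
from near import *
near('blade_grip',[.4668,.006],0,'w4')
d(.4668,.006,.027,85.4)"
```

```text
blade_grip 0.83 [303.   2. 105.  77.] [ 864.1 -296. ] 129.3 0.971
blade_grip 0.66 [243. 134.  32.  95.] [466.6   9. ] 175.3 0.129
t 9.2 tcp [0.4681 0.0052 0.126 ] phi 85.3 tilt 0.01 gap 0.0855 F [ 1.2 -0.1 -1. ] j6 -0.08 -> shift cm [0.13 0.07 9.9 ] turn z -0.1
```

View pics/w4.png

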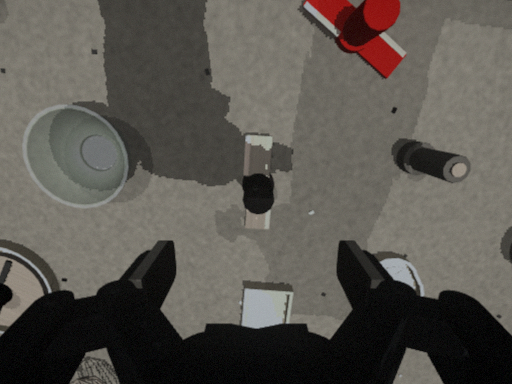

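The steel-winged, black-hubbed blade is at (258,185), aligned and between the fingers.

Request:
{"fn": "send_rows", "kwargs": {
  "series": [0.1, 0.15, 3, 0, 0, 0, 1, 0.1, 0.15, 6, 0, 0, 0, 1, 0.1, 0.15, 8, 0, 0, 0, 1, 0.1, 0.15, 9.2, 0, 0, 0, 1, 0.1, 0.15, 9.8, 0, 0, 0, 1, 0.1, 0.15, 9.8, 0, 0, 0, 1, 0.1, 0.15, 9.8, 0, 0, 0, 0, 0.1, 0.15, 9.8, 0, 0, 0, 0, 0.1, 0.15, 9.8, 0, 0, 0, 0, 0.1, 0.15, 9.8, 0, 0, 0, 0]
}}

```text
clock: 10.03
tcp_pos: [0.4679, 0.0072, 0.0289]
orientation: [0.001, 0.04, 0.999, -0.0]
wrist_force: [-0.0, -0.3, -0.3]
finger_gap: 0.0386
```

Request:
{"fn": "send_rows", "kwargs": {
  "series": [0, 0, 0, 0, 0, 0, 0, 0, 0, 0, 0, 0, 0, 0, 0, 0, 0, 0, 0, 0, 0, 0, 0, 0, 0, 0, 0, 0, 0, 0, 0, 0, 0, 0, 0]
}}

```text
clock: 10.45
tcp_pos: [0.4677, 0.0073, 0.0288]
orientation: [0.001, 0.04, 0.999, -0.0]
wrist_force: [-1.4, -0.4, 6.3]
finger_gap: 0.0256
```

```bash
python3 -c "
from go import *
d(.6564,-.001,.13,80.7)"
```

```text
t 10.45 tcp [0.4677 0.0073 0.0288] phi 85.4 tilt 0.1 gap 0.0256 F [-1.4 -0.4  6.3] j6 -0.08 -> shift cm [-18.9    0.69 -10.08] turn z 4.7
```

Request:
{"fn": "send_rows", "kwargs": {
  "series": [0, 0, -3, 0, 0, 0, 0, 0, 0, -6, 0, 0, 0, 0, -2, 0, -8, 0, 0, 0, 0, -5, 0.2, -8, 0, 0, 1, 0, -8.5, 0.4, -8, 0, 0, 2, 0, -12, 0.5, -8, 0, 0, 3, 0, -15.5, 0.6, -8, 0, 0, 4, 0, -18, 0.7, -8, 0, 0, 4.7, 0, -18.9, 0.7, -7.5, 0, 0, 4.7, 0, -18.9, 0.7, -7, 0, 0, 4.7, 0]
}}

```text
clock: 11.28
tcp_pos: [0.6576, -0.0012, 0.0969]
orientation: [0.0, 0.081, 0.997, 0.0]
wrist_force: [-0.3, -0.5, -1.1]
finger_gap: 0.0255
```

Request:
{"fn": "send_rows", "kwargs": {
  "series": [0, 0, 1, 0, 0, 0, 0, 0, 0, 1.5, 0, 0, 0, 0, 0, 0, 1.5, 0, 0, 0, 0, 0, 0, 1.5, 0, 0, 0, 0]
}}

```text
clock: 11.62
tcp_pos: [0.654, -0.0007, 0.0824]
orientation: [-0.001, 0.081, 0.997, 0.0]
wrist_force: [0.0, -0.4, -1.1]
finger_gap: 0.026
```

```bash
python3 -c "
from near import *
s=get_state()
near('blade_grip',s['tcp_pos'][:2],s['tcp_pos'][2]-.0288,'w5')
near('blade_floor',[.6564,-.001])
ci=camera_info('wrist')
for p in [(.6564,-.001),(.6564,.003),(.6604,-.001)]:
    m=np.argwhere(render(ci,'blade_floor',[*p,np.radians(170.7)])>.5); print(p,m.min(0)[::-1],m.max(0)[::-1])
d(.6564,-.001,.0338,80.7)"
```

```text
blade_grip 0.64 [232. 142.  48. 136.] [653.6   1.4] 169.5 0.148
blade_floor 0.94 [222. 127.  70. 105.] [655.2   2.2] 170.7 1.557
(0.6564, -0.001) [219 127] [287 257]
(0.6564, 0.003) [224 126] [292 257]
(0.6604, -0.001) [220 131] [288 261]
t 11.82 tcp [ 0.656  -0.001   0.0838] phi 80.7 tilt 0.07 gap 0.0255 F [ 0.6  0.1 -1.1] j6 0.04 -> shift cm [-0.04  0.    5.  ] turn z -0.0
```

View pics/w5.png

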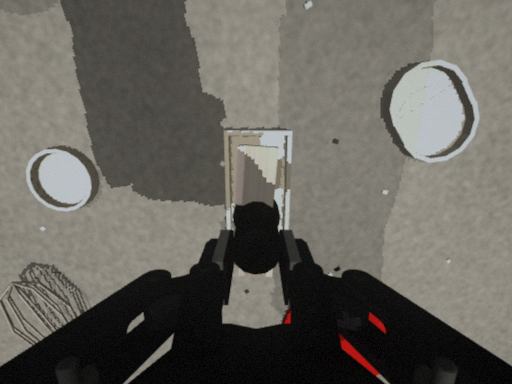

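The blade is aligned over the tray (tray spans u 223 to 292, blade at u 256), within about 2 mm. I'll lower it.

Request:
{"fn": "send_rows", "kwargs": {
  "series": [-0.1, 0, 2, 0, 0, 0, 0, -0.1, 0, 3.2, 0, 0, 0, 0, -0.1, 0, 4, 0, 0, 0, 0, -0.1, 0, 4.5, 0, 0, 0, 0, -0.1, 0, 4.8, 0, 0, 0, 0, -0.1, 0, 5, 0, 0, 0, 0, -0.1, 0, 5, 0, 0, 0, 0, -0.1, 0, 5, 0, 0, 0, 0, -0.1, 0, 5, 0, 0, 0, 0, -0.1, 0, 5, 0, 0, 0, 0]
}}

```text
clock: 12.65
tcp_pos: [0.6572, -0.0011, 0.0334]
orientation: [0.0, 0.081, 0.997, 0.0]
wrist_force: [1.0, -0.6, 0.1]
finger_gap: 0.0256
```

Request:
{"fn": "send_rows", "kwargs": {
  "series": [0, 0, 0, 0, 0, 0, 0.4, 0, 0, 0, 0, 0, 0, 0.5, 0, 0, 0, 0, 0, 0, 0.8, 0, 0, 0, 0, 0, 0, 0.8, 0, 0, -3, 0, 0, 0, 0.8, 0, 0, -6, 0, 0, 0, 1, 0, 0, -9, 0, 0, 0, 1, 0, 0, -12, 0, 0, 0, 1, 0, 0, -13, 0, 0, 0, 1, 0, 0, -13, 0, 0, 0, 1]
}}

```text
clock: 13.48
tcp_pos: [0.6591, -0.0014, 0.1669]
orientation: [0.004, 0.081, 0.997, -0.0]
wrist_force: [0.1, 0.5, 0.3]
finger_gap: 0.0856
```

```bash
python3 -c "
from near import *
near('blade_floor',[.6564,-.001],0,'w6')
near('blade_grip',[.6564,-.001],.004)
d(.4014,-.324,.16,88.4)"
```

```text
blade_floor 0.74 [231. 120.  48. 104.] [656.8   1.9] 170.5 0.666
blade_grip 0.97 [241. 133.  29.  86.] [656.8   0.8] 171.7 0.145
t 13.68 tcp [ 0.6556 -0.001   0.1606] phi 80.7 tilt 0.2 gap 0.0855 F [-0.2  0.1 -1. ] j6 0.04 -> shift cm [ 19.85 -36.     0.13] turn z -7.7
```

View pics/w6.png

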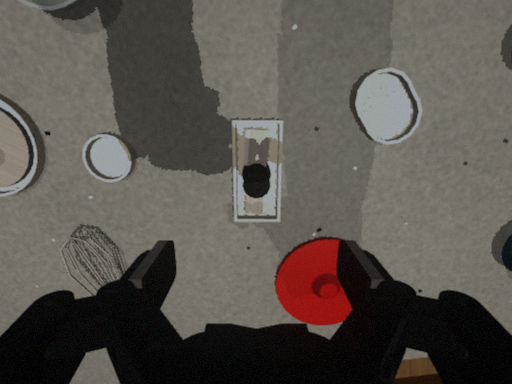

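The blade rests in its tray, centred within about 1 mm. Next is the pusher.

Request:
{"fn": "send_rows", "kwargs": {
  "series": [1.9, -3.5, 0, 0, 0, -1, 1, 3.7, -6.8, 0, 0, 0, -2, 1, 5.6, -10.1, 0, 0, 0, -3, 1, 7.4, -13.4, 0, 0, 0, -4, 1, 9.2, -16.7, 0, 0, 0, -5, 1, 11, -20, 0, 0, 0, -6, 1, 12.8, -23.3, 0, 0, 0, -7, 1, 14.7, -26.6, 0, 0, 0, -7.7, 1, 16.5, -29.9, 0, 0, 0, -7.7, 1, 18.3, -33.2, 0, 0, 0, -7.7, 1]
}}

```text
clock: 14.52
tcp_pos: [0.4202, -0.2993, 0.1609]
orientation: [-0.001, 0.014, 1.0, 0.001]
wrist_force: [0.1, -0.4, -1.2]
finger_gap: 0.0852
```

Request:
{"fn": "send_rows", "kwargs": {
  "series": [1, -1.9, 0, 0, 0, 0, 1, 1.5, -2.8, 1, 0, 0, 0, 1, 1.5, -2.8, 2, 0, 0, 0, 1, 1.5, -2.8, 2, 0, 0, 0, 1, 1.5, -2.8, 2, 0, 0, 0, 1]
}}

```text
clock: 14.93
tcp_pos: [0.4063, -0.3245, 0.1408]
orientation: [-0.001, 0.014, 1.0, 0.002]
wrist_force: [0.2, -0.3, 0.1]
finger_gap: 0.0857
```

```bash
python3 -c "
from near import *
near('pusher_center',[.4014,-.324],0,'w7')
d(.4014,-.324,.016,88.4)"
```

```text
pusher_center 0.96 [237. 151.  44.  71.] [ 401.1 -321.1] 0.5 0.014
t 15.03 tcp [ 0.4072 -0.3251  0.1423] phi 88.5 tilt 0.08 gap 0.0851 F [-0.4  0.1  0.1] j6 -0.8 -> shift cm [ 0.58  0.08 12.63] turn z 0.1
```

View pics/w7.png

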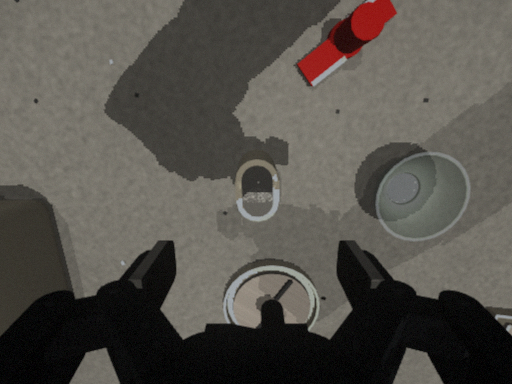

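The pusher is at (258,188), aligned with the jaws.

Request:
{"fn": "send_rows", "kwargs": {
  "series": [0.55, 0.25, 2, 0, 0, 0, 1, 0.55, 0.25, 5, 0, 0, 0, 1, 0.55, 0.25, 8, 0, 0, 0, 1, 0.55, 0.25, 10.5, 0, 0, 0, 1, 0.55, 0.25, 12, 0, 0, 0, 1, 0.55, 0.25, 12.5, 0, 0, 0, 1, 0.55, 0.25, 12.5, 0, 0, 0, 1, 0.55, 0.25, 12.5, 0, 0, 0, 0, 0.55, 0.25, 12.5, 0, 0, 0, 0, 0.55, 0.25, 12.5, 0, 0, 0, 0]
}}

```text
clock: 15.87
tcp_pos: [0.4023, -0.3248, 0.0193]
orientation: [0.001, 0.014, 1.0, -0.001]
wrist_force: [0.3, -1.4, 0.8]
finger_gap: 0.0514
```

Request:
{"fn": "send_rows", "kwargs": {
  "series": [0, 0, 0, 0, 0, 0, 0, 0, 0, 0, 0, 0, 0, 0, 0, 0, 0, 0, 0, 0, 0, 0, 0, 0, 0, 0, 0, 0, 0, 0, 0, 0, 0, 0, 0]
}}

```text
clock: 16.28
tcp_pos: [0.4021, -0.3247, 0.0192]
orientation: [0.001, 0.014, 1.0, -0.001]
wrist_force: [-0.9, 0.7, 5.8]
finger_gap: 0.0394
```

```bash
python3 -c "
from go import *
d(.6067,.1555,.15,117.5)"
```

```text
t 16.28 tcp [ 0.4021 -0.3247  0.0192] phi 88.4 tilt 0.15 gap 0.0394 F [-0.9  0.7  5.8] j6 -0.81 -> shift cm [-19.11  48.56 -13.11] turn z -29.1
```

Request:
{"fn": "send_rows", "kwargs": {
  "series": [0, 0, -3, 0, 0, 0, 0, 0, 0, -6, 0, 0, 0, 0, 0, 0, -9, 0, 0, 0, 0, 0, 0, -12, 0, 0, 0, 0, -1, 2.5, -13, 0, 0, -3, 0, -2.2, 5.5, -13, 0, 0, -6, 0, -3.4, 8.7, -13, 0, 0, -9, 0, -4.6, 11.9, -13, 0, 0, -12, 0, -5.9, 15.1, -13, 0, 0, -15, 0, -7.2, 18.3, -13, 0, 0, -18, 0]
}}

```text
clock: 17.12
tcp_pos: [0.4786, -0.1417, 0.1481]
orientation: [0.0, -0.143, 0.99, -0.0]
wrist_force: [1.6, 0.2, -0.6]
finger_gap: 0.0397
```

```bash
python3 -c "
from go import *
d(.6067,.1555,.15,117.5)"
```

```text
t 17.12 tcp [ 0.4786 -0.1417  0.1481] phi 106.5 tilt 0.02 gap 0.0397 F [ 1.6  0.2 -0.6] j6 -0.74 -> shift cm [-20.71  24.87  -0.19] turn z -11.0
```

Request:
{"fn": "send_rows", "kwargs": {
  "series": [-2.3, 2.7, 0, 0, 0, -3, 0, -4.6, 5.5, 0, 0, 0, -6, 0, -6.9, 8.3, 0, 0, 0, -9, 0, -9.2, 11, 0, 0, 0, -11, 0, -11.5, 13.8, 0, 0, 0, -11, 0, -13.8, 16.6, 0, 0, 0, -11, 0, -16.1, 19.3, 0, 0, 0, -11, 0, -18.4, 22.1, 0, 0, 0, -11, 0, -20, 24, 0, 0, 0, -11, 0, -20.7, 24.9, 0, 0, 0, -11, 0]
}}

```text
clock: 17.95
tcp_pos: [0.6077, 0.1573, 0.1475]
orientation: [0.0, -0.238, 0.971, 0.0]
wrist_force: [0.1, 0.5, -1.4]
finger_gap: 0.0394
```

Request:
{"fn": "send_rows", "kwargs": {
  "series": [0, 0, 2, 0, 0, 0, 0, 0, 0, 4, 0, 0, 0, 0, 0, 0, 6, 0, 0, 0, 0, 0, 0, 7, 0, 0, 0, 0, 0, 0, 7, 0, 0, 0, 0, 0, 0, 7, 0, 0, 0, 0]
}}

```text
clock: 18.45
tcp_pos: [0.6064, 0.1535, 0.0778]
orientation: [-0.001, -0.236, 0.972, 0.0]
wrist_force: [0.4, -0.4, -0.7]
finger_gap: 0.039
```

```bash
python3 -c "
from near import *
s=get_state()
near('pusher_center',s['tcp_pos'][:2],s['tcp_pos'][2]-.0192,'w8')
near('pusher_floor',[.6067,.1555])
ci=camera_info('wrist')
for p in [(.6067,.1555,27.5),(.6067,.1595,27.5),(.6107,.1555,27.5),(.6067,.1555,35)]:
    m=np.argwhere(render(ci,'pusher_floor',[*p[:2],np.radians(p[2])])>.5); print(p,m.min(0)[::-1],m.max(0)[::-1])
d(.6067,.1555,.0242,117.5)"
```

```text
pusher_center 0.97 [216. 178.  81. 140.] [605.6 155.9] 27.9 0.005
pusher_floor 0.7 [226. 148.  76.  70.] [603.6 158.2] 28.0 1.231
(0.6067, 0.1555, 27.5) [219 147] [291 238]
(0.6067, 0.1595, 27.5) [223 149] [295 240]
(0.6107, 0.1555, 27.5) [217 151] [289 241]
(0.6067, 0.1555, 35) [218 147] [292 238]
t 18.65 tcp [0.608  0.1541 0.0796] phi 117.4 tilt 0.16 gap 0.0394 F [-0.5 -0.1 -1.4] j6 -0.36 -> shift cm [0.06 0.19 5.54] turn z -0.1
```

View pics/w8.png

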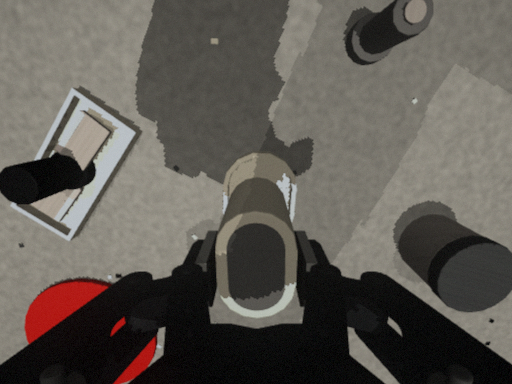

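Seen from the wrist, the tray lies about 4 mm farther along +y than the pusher. I'll correct by 3.5 mm and lower.

Request:
{"fn": "send_rows", "kwargs": {
  "series": [-0.15, 0.3, 1.5, 0, 0, 0, 0, -0.15, 0.3, 3, 0, 0, 0, 0, -0.15, 0.3, 4, 0, 0, 0, 0, -0.15, 0.3, 4.7, 0, 0, 0, 0, -0.15, 0.3, 5.1, 0, 0, 0, 0, -0.15, 0.3, 5.4, 0, 0, 0, 0, -0.15, 0.3, 5.4, 0, 0, 0, 0, -0.15, 0.3, 5.4, 0, 0, 0, 0, -0.15, 0.3, 5.4, 0, 0, 0, 0, -0.15, 0.3, 5.4, 0, 0, 0, 0]
}}

```text
clock: 19.48
tcp_pos: [0.6073, 0.1576, 0.0246]
orientation: [0.001, -0.237, 0.972, -0.0]
wrist_force: [0.6, -0.4, -1.0]
finger_gap: 0.0389
```

Request:
{"fn": "send_rows", "kwargs": {
  "series": [0, 0, 0, 0, 0, 0, 0.55, 0, 0, 0, 0, 0, 0, 0.65, 0, 0, 0, 0, 0, 0, 0.9, 0, 0, 0, 0, 0, 0, 0.9, 0, 0, -3, 0, 0, 0, 0.9, 0, 0, -6, 0, 0, 0, 1, 0, 0, -9, 0, 0, 0, 1, 0, 0, -12, 0, 0, 0, 1, 0, 0, -14, 0, 0, 0, 1, 0, 0, -14, 0, 0, 0, 1]
}}

```text
clock: 20.32
tcp_pos: [0.6098, 0.1579, 0.1698]
orientation: [0.005, -0.237, 0.972, -0.0]
wrist_force: [0.2, -0.0, 0.1]
finger_gap: 0.0853
```

```bash
python3 -c "
from near import *
near('pusher_center',[.6067,.159],.004,'w9')
near('pusher_floor',[.6067,.159])
d(.4514,.1717,.16,100)"
```

```text
pusher_center 0.75 [236. 148.  42.  64.] [606.2 160. ] 28.5 0.009
pusher_floor 0.74 [230. 139.  57.  60.] [604.5 157.5] 19.8 1.551
t 20.52 tcp [0.606  0.1574 0.1626] phi 117.4 tilt 0.11 gap 0.0854 F [-0.6  0.4 -0.5] j6 -0.35 -> shift cm [13.07  8.38  0.29] turn z 17.4
```

View pics/w9.png

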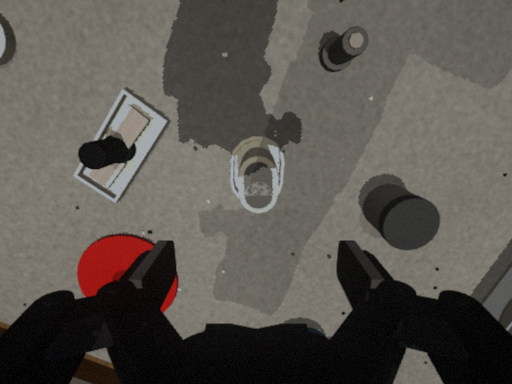

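The pusher stands upright inside the tray at (258,175). Last is the stem; no turn is needed.

Request:
{"fn": "send_rows", "kwargs": {
  "series": [3.2, 2, 0, 0, 0, 0, 1, 6.4, 4, 0, 0, 0, 0, 1, 9.6, 6.2, 0, 0, 0, 0, 1, 12, 7.7, 0.5, 0, 0, 0, 1, 13.1, 8.4, 1, 0, 0, 0, 1, 13.1, 8.4, 2, 0, 0, 0, 1, 13.1, 8.4, 2, 0, 0, 0, 1, 13.1, 8.4, 2, 0, 0, 0, 1, 13.1, 8.4, 2, 0, 0, 0, 1]
}}

```text
clock: 21.27
tcp_pos: [0.4528, 0.1717, 0.1434]
orientation: [-0.0, -0.236, 0.972, 0.0]
wrist_force: [0.2, -0.2, -0.1]
finger_gap: 0.0855
```

```bash
python3 -c "
from near import *
near('stem_center',[.4514,.1717],0,'w10')
d(.4514,.1717,.018)"
```

```text
stem_center 0.73 [246. 166.  27.  42.] [452.2 175.1] 0.0 0.025
t 21.37 tcp [0.453  0.1718 0.1438] phi 117.3 tilt 0.02 gap 0.0852 F [0.6 0.8 0.1] j6 -0.28 -> shift cm [ 0.15  0.07 12.58] turn z 0
```

View pics/w10.png

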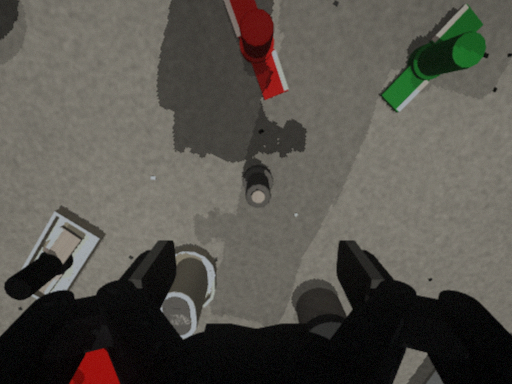

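Request:
{"fn": "send_rows", "kwargs": {
  "series": [0, 0.2, 2, 0, 0, 0, 1, 0, 0.2, 5, 0, 0, 0, 1, 0, 0.2, 8, 0, 0, 0, 1, 0, 0.2, 10.5, 0, 0, 0, 1, 0, 0.2, 11.6, 0, 0, 0, 1, 0, 0.2, 11.8, 0, 0, 0, 1, 0, 0.2, 11.8, 0, 0, 0, 1, 0, 0.2, 11.8, 0, 0, 0, 0, 0, 0.2, 11.8, 0, 0, 0, 0, 0, 0.2, 11.8, 0, 0, 0, 0]
}}

```text
clock: 22.2
tcp_pos: [0.4522, 0.1739, 0.0271]
orientation: [0.001, -0.237, 0.972, 0.0]
wrist_force: [0.1, 0.1, -0.8]
finger_gap: 0.0515
```

Request:
{"fn": "send_rows", "kwargs": {
  "series": [0, 0, 0, 0, 0, 0, 0, 0, 0, 0, 0, 0, 0, 0, 0, 0, 0, 0, 0, 0, 0, 0, 0, 0, 0, 0, 0, 0, 0, 0, 0, 0, 0, 0, 0, 0, 0, 0, 0, 0, 0, 0]
}}

```text
clock: 22.7
tcp_pos: [0.4516, 0.1738, 0.0267]
orientation: [0.001, -0.237, 0.972, -0.0]
wrist_force: [-0.4, -1.6, 5.3]
finger_gap: 0.0223
```

```bash
python3 -c "
from go import *
d(.6103,-.173,.15)"
```

```text
t 22.7 tcp [0.4516 0.1738 0.0267] phi 117.4 tilt 0.09 gap 0.0223 F [-0.4 -1.6  5.3] j6 -0.28 -> shift cm [  1.84 -38.1  -12.32] turn z 0
```

Request:
{"fn": "send_rows", "kwargs": {
  "series": [0, 0, -3, 0, 0, 0, 0, 0, 0, -6, 0, 0, 0, 0, 0, 0, -9, 0, 0, 0, 0, 0, -1, -12, 0, 0, 0, 0, 0.2, -4, -12.3, 0, 0, 0, 0, 0.4, -7.5, -12.3, 0, 0, 0, 0, 0.6, -11, -12.3, 0, 0, 0, 0, 0.8, -14.5, -12.3, 0, 0, 0, 0, 1, -18, -12.3, 0, 0, 0, 0, 1.2, -21.5, -12.3, 0, 0, 0, 0]
}}

```text
clock: 23.53
tcp_pos: [0.5392, -0.0243, 0.1486]
orientation: [-0.0, -0.237, 0.972, 0.0]
wrist_force: [1.2, 1.0, -0.0]
finger_gap: 0.0226
```

Request:
{"fn": "send_rows", "kwargs": {
  "series": [0.2, -3.5, 0, 0, 0, 0, 0, 0.4, -7, 0, 0, 0, 0, 0, 0.5, -10.5, 0, 0, 0, 0, 0, 0.6, -13.5, 0, 0, 0, 0, 0, 0.6, -15.8, 1, 0, 0, 0, 0, 0.6, -16.6, 3, 0, 0, 0, 0, 0.6, -16.6, 5, 0, 0, 0, 0, 0.6, -16.6, 7, 0, 0, 0, 0, 0.6, -16.6, 7, 0, 0, 0, 0, 0.6, -16.6, 7, 0, 0, 0, 0]
}}

```text
clock: 24.37
tcp_pos: [0.6086, -0.1724, 0.0774]
orientation: [-0.002, -0.237, 0.972, 0.001]
wrist_force: [0.2, 0.9, -0.4]
finger_gap: 0.0221
```

```bash
python3 -c "
from near import *
s=get_state()
near('stem_center',s['tcp_pos'][:2],s['tcp_pos'][2]-.0267,'w11')
near('stem_floor',[.6103,-.173])
ci=camera_info('wrist')
for p in [(.6103,-.173),(.6103,-.169),(.6143,-.173)]:
    m=np.argwhere(render(ci,'stem_floor',[*p,0])>.5); print(p,m.min(0)[::-1],m.max(0)[::-1])
d(.6103,-.173,.0315)"
```

```text
stem_center 0.79 [234. 193.  45.  88.] [ 608.4 -170.1] 0.0 0.049
stem_floor 0.84 [224. 164.  64.  50.] [ 609.6 -170.6] 0.0 0.632
(0.6103, -0.173) [222 160] [286 225]
(0.6103, -0.169) [226 162] [290 226]
(0.6143, -0.173) [220 164] [284 228]
t 24.57 tcp [ 0.6112 -0.1731  0.0807] phi 117.4 tilt 0.16 gap 0.0225 F [ 0.1 -0.3 -1.5] j6 -0.88 -> shift cm [0.08 0.06 4.92] turn z 0
```

View pics/w11.png

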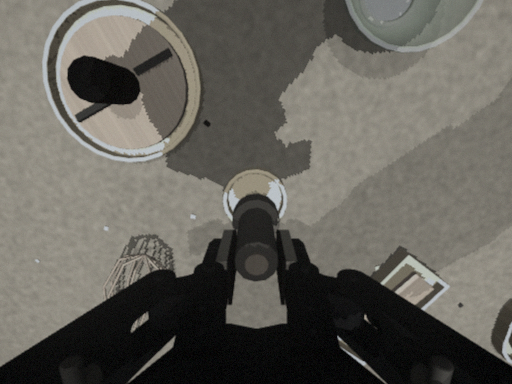

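The stem is over its tray (u 223 to 288, stem foot at u≈256), so a 2 mm shift forward and then lower.

Request:
{"fn": "send_rows", "kwargs": {
  "series": [-0.2, 0, 1.5, 0, 0, 0, 0, -0.2, 0, 3, 0, 0, 0, 0, -0.2, 0, 3.8, 0, 0, 0, 0, -0.2, 0, 4.3, 0, 0, 0, 0, -0.2, 0, 4.6, 0, 0, 0, 0, -0.2, 0, 4.8, 0, 0, 0, 0, -0.2, 0, 4.8, 0, 0, 0, 0, -0.2, 0, 4.8, 0, 0, 0, 0, -0.2, 0, 4.8, 0, 0, 0, 0, -0.2, 0, 4.8, 0, 0, 0, 0]
}}

```text
clock: 25.4
tcp_pos: [0.6123, -0.1722, 0.0315]
orientation: [0.0, -0.237, 0.972, -0.0]
wrist_force: [0.1, -0.1, -0.1]
finger_gap: 0.0227
```

```bash
python3 -c "
from go import *
d(.6103,-.173,.0307)"
```

```text
t 25.4 tcp [ 0.6123 -0.1722  0.0315] phi 117.4 tilt 0.06 gap 0.0227 F [ 0.1 -0.1 -0.1] j6 -0.88 -> shift cm [0.21 0.02 0.08] turn z 0
```

Request:
{"fn": "send_rows", "kwargs": {
  "series": [0, 0, 0, 0, 0, 0, 0.35, 0, 0, 0, 0, 0, 0, 0.45, 0, 0, 0, 0, 0, 0, 0.8, 0, 0, 0, 0, 0, 0, 0.8, 0, 0, -3, 0, 0, 0, 0.8, 0, 0, -6, 0, 0, 0, 1, 0, 0, -9, 0, 0, 0, 1, 0, 0, -12, 0, 0, 0, 1, 0, 0, -14, 0, 0, 0, 1, 0, 0, -14, 0, 0, 0, 1]
}}

```text
clock: 26.23
tcp_pos: [0.6146, -0.1731, 0.1767]
orientation: [0.004, -0.237, 0.972, -0.003]
wrist_force: [0.5, -0.4, 0.4]
finger_gap: 0.0849
```

```bash
python3 -c "
from near import *
near('stem_center',[.6103,-.173],.004)
near('stem_floor',[.6103,-.173])
w=read_camera('wrist'); s=read_camera('side')
a=cv2.resize(s[90:320,170:460],(780,600)[:1]+(580,))
cv2.imwrite('pics/f.png',np.hstack([cv2.resize(w,(400,300)),cv2.resize(s[95:320,160:460],(400,300),interpolation=cv2.INTER_CUBIC)]))
d(.6,0,.2)"
```

```text
stem_center 0.69 [246. 160.  27.  35.] [ 612.7 -170.6] 0.0 0.017
stem_floor 0.72 [234. 151.  46.  44.] [ 610.3 -170. ] 0.0 0.849
t 26.53 tcp [ 0.6109 -0.1717  0.1691] phi 117.4 tilt 0.18 gap 0.0853 F [-0.6  0.5 -0.3] j6 -0.88 -> shift cm [-6.92 15.75 -3.07] turn z 0
```

View pics/f.png

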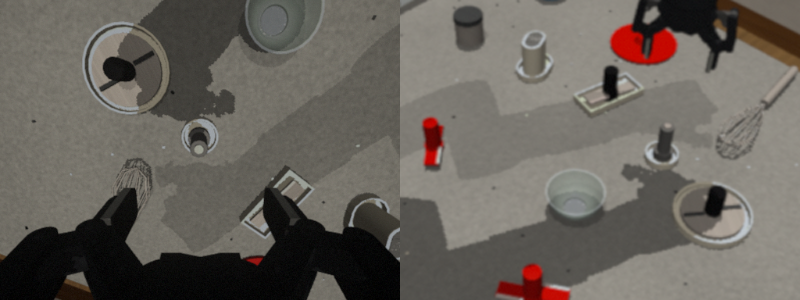

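All four parts stand in their trays, the bowl and tin look untouched, and the gripper is clear. I'm handing in.

```bash
python3 -c "
from workcell import *
print(hand_in())"
```

```text
the job is handed in; nothing more can be done
None
```

I put the four attachments away in the order asked: disc, blade, pusher, stem. Each one was set down in its own tray and let go, and I handed the job in at about 26.5 s.

- **Final pictures:** the wrist and side views show all four upright inside their rims. The bowl and tin look untouched, though I did not measure their positions again, and the gripper hung clear with open jaws.
- **Blade choice:** I took the steel-winged one with the black hub and left the red and green ones alone.
- **Part against tray, from the wrist camera:** the blade came out within about 1 mm of its tray's centre, the disc within about 1 mm, and the stem and pusher within about 3 mm.
- **Where checks disagreed:** the tray half of those comparisons is rough, because the parts hid much of each tray and the model fits were poor. For the pusher's tray the final fit gave a yaw of 20° where earlier fits gave 28°, so I went by the picture. The top and side cameras differed by 2 to 4 mm in y, so I used their average and corrected it from the wrist view.

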